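# Reset the polariser to 60 degrees and lock it

## Task

Release the polariser mount's cam lever by swinging it well out, turn the graduated ring until its scale reads 60 degrees against the index line, then close the lever fully so that the ring is locked at 60. Do not force the ring while the lever is closed, and leave the small things around it where they are.

Things in the scene. Friction and masses are not known exactly. Their poses are not given: they have to be found in the camera images.
- polariser_mount: the rotary polariser mount, screwed to the table: a 120 x 120 x 10 mm aluminium plate with a flat black graduated ring and a knurled dark collar in its middle. Origin on the table under the ring's axis; x points from the index block to the ring's axis (away from the robot at yaw 0), z up; the cam lever stands on a tongue on the -y side, 44 mm wide, that reaches 97 mm from the origin
- scale_ring (a joint): the scale's reading at the index line, in rad (0 to pi = 0 to 180 degrees, with stops). It grows as the ring is turned anticlockwise seen from above; higher values follow one another clockwise round the flange. The ring has slight friction (0.06 N m) and stays where it is left. It may be turned only while the lever is open: a closed lever is its brake, and forcing the ring then would spoil it
- ring_grip (a point): point on the ring's vertical axis 56 mm above the table, inside the knurled collar, a plain round grip 56 mm in diameter that reaches from 31 to 70 mm above the table; it can be gripped at any yaw
- index_line (a point): inner end of the white index line, on the fixed block (33 mm high) on the mount's -x side, 52 mm from the ring's axis. The scale turning under it is a black flange 100 mm across, top 31 mm above the table, with white lines each 10 degrees, longer each 30; just past the 0 line (on its higher side) lies one white dot, past the 90 line two, past the 180 line three
- cam_lever (a joint): angle of the cam lever in rad: 0 closed (its arm points along the mount's +x, ring locked), up to 1.4 open (arm points out to the mount's -y). It opens clockwise seen from above, and stays where it is left (friction 0.12 N m); it closes against a stop. A brass shoe under it touches the flange when it is closed and draws back 2.8 mm as it opens
- lever_knob (a point): point in the upright black grip pin at the end of the lever, 60 mm above the table; the pin is 14 mm in diameter, stands from 38 to 75 mm above the table, and moves in a level circle of 75 mm radius about lever_pivot; the arm under it is a 11 mm wide bar from 28 to 37 mm above the table
- lever_pivot (a point): point on the lever's vertical hinge axis, 60 mm above the table, at [0, -75 mm] from the ring's axis in the mount's frame
- filter_cube_mid (a point): bystander: black filter cube 47 x 38 x 39 mm, to the left of the mount; the point is its centre
- objective_mid (a point): bystander: pale bullet-shaped microscope objective, 30 mm across, 44 mm high, near the mount's front left; the point is its centre
- dust_cap_mid (a point): bystander: black dust cap, 34 mm across, 11 mm high, in front of the mount; the point is its centre
- petri_dish_mid (a point): bystander: petri dish 60 mm across, 15 mm high, towards the back of the table; the point is its centre
- light_source: bystander, fixed: the grey lamp supply box (200 x 160 mm, 205 mm high) at the back left of the table, behind and to the left of the mount. The point is on the table, within 15 mm of the middle of the box. Its near right corner comes within about 80 mm of the ring's axis: keep the gripper and wrist clear of it

How it is judged:
By the outcome, as a careful person would: the job done as asked, in the order asked, and still so for the second after the job is handed in, with the robot touching nothing.
It also fails if it takes over 61 s, if anything falls off the work surface, if the arm or the gripper's body presses on something with over 40 N, if the wrist force passes 120 N, or if a joint passes its speed limit or range.

## Robot

A 7-joint arm with a two-finger parallel gripper is mounted at the origin on a cart in front of the work surface, level with it; the furniture and walls round the work are solid. World frame = base frame: x ahead of the robot, y to its left, z up, the work surface at z = 0. Lengths are in m, angles in rad, forces in N, time in s.
With the tool pointing down it reaches from about 0.425 to 0.875 m from the base axis. Payload 4.7 kg.
Tool frame: the origin (TCP) lies at the very end of the fingers, on their centre line; the grasp point (between the pads) lies 19 mm behind it; z points along the fingers, y is the line along which they close (so a half turn about z gives the same grasp; the last joint's range is limited). The gripper opens to 85 mm and grips with 20 to 120 N. Pads are 22 mm wide; open, the fingers measure 114 mm over their backs; the gripper's body (76 mm by 85 mm) begins 54 mm behind the grasp point. The pads swing forward as they close: fully open they stand 13 mm farther back than shut.
Start: joints at [1.123, 0.321, -0.07, 1.45, 0.023, 1.371, -0.057], TCP at [0.29, -0.582, 0.231] pointing down, gripper open.
Joint ranges: [-2.86, 2.86], [-0.3, 2.09], [-1.38, 1.24], [0.06, 2.45], [-1.56, 4.7], [0.09, 2.05], [-2.69, 2.69]. Speed limits (rad/s): [2.57, 2.57, 3.14, 3.14, 3.14, 3.14, 3.14].

## Interface

Orientations are given as a unit quaternion [w, x, y, z].
In Python, from rig import ctrl, viewer, sign_off gives the robot as it stands.
- The arm moves only by the shell command python3 -m handwheel 'ROWS' [FORCE]. ROWS is a JSON object of lists of equal length, an entry for each row: "jaw": the finger opening in mm, from 0 to 85.4; "slide": the shift along the tool's x, y, z in mm, a list of three; "turn": the turn, a rotation vector about the tool's x, y, z in degrees, a list of three. In form: {"jaw": [jaw, ...], "slide": [[dx, dy, dz], ...], "turn": [[ax, ay, az], ...]}. A call has 1 to 12 rows; each row shifts and turns the commanded pose from where the row before left it, along the tool's axes as they then stand; what a row does not reach is not made up. A row lasts 1/10 s, in which the tool goes at most 50 mm and 8.59 degrees, less where a joint would pass 70% of its speed; a pose out of reach is approached as far as the arm can. A call is refused whole if a number of a shift passes 50 or a number of a turn 8.59, either way. A call with a gripper value outside its range is refused whole. The fingers move at their own pace and stop on an object; FORCE is the grip in N (left out, the last holds). Time passes only in rows, so rows that do not move let the fingers close. It gives the time, the measured TCP pose, the force, the opening and the grip force at its end, in the units of the state.
- ctrl.sense(): the state, without advancing time (a new reading comes with each control period).
- viewer.snapshot(name): name is "scene" or "top" or "wrist"; returns (picture, depth): 400x640x3 uint8, blue, green, red; 400x640 float32, m along the optical axis (not along the pixel's ray), 0 where there is no reading.
- viewer.camera_model(name): a dict with "mtx" (3x3 intrinsics, pixels), "pose" (4x4, takes a point from camera to world coordinates); the wrist camera has in their place "hand_eye" (4x4, takes a point from camera to tool coordinates, whose origin is the TCP and whose axes are the flange's). Camera axes: x right, y down, z forward; pixel columns grow to the right and rows downward; lengths in m; the calibration is good to about 2 mm. The wrist camera is an equidistant fisheye: a pixel r from the principal point sees the ray r / f radians off the axis. A picture is of the moment at which its call begins: read the wrist's pose just before it. camera_model takes no time and is no camera call.
- sign_off(): hands the job in; it is judged then, once.
The state is a dict: "t": time; "qpos": joint angles; "dq": joint speeds; "joint_efforts": joint torques, N m; "position": TCP position; "eef_rot": TCP orientation; "wrist_force": force on the tool from outside, world axes, zero at the start; "wrist_torque": the same for the moment, N m; "gripper_width": opening from 0.0 (shut) to 1.0 (fully open); "grasp_force": force on a finger pad.
Only numpy, scipy, OpenCV 4.12 (cv2) and the standard library are available. Lean on these libraries where they do the work, as an engineer would, in place of code of your own. Each camera call takes 0.05 s, during which the arm holds its last target. There are 200 camera calls.

## Working session

There is one attempt and no reset: what is moved stays moved. The work goes in short steps, Python scripts to look and compute and a shell command to move; the robot and the scene stay as the last step left them, time stands still between calls to the robot, and variables do not carry over. Pictures are saved under pics/ and viewed, at most 10 in all, crops included, and the job is handed in when it is done.

```bash
mkdir -p pics
python3 - <<'E'
from rig import ctrl, viewer
import cv2,numpy as np
s=ctrl.sense(); print(s['t'],s['position'],s['eef_rot'],s['gripper_width'])
for n in ['scene','top']:
    p,d=viewer.snapshot(n); cv2.imwrite(f'pics/{n}0.png',p); np.save(f'pics/{n}0.npy',d)
    m=viewer.camera_model(n); print(n,m)
print(viewer.camera_model('wrist'))
E
```

```text
0.0 [ 0.28932464 -0.58144679  0.23023387] [-9.23632296e-04  9.73462808e-01  2.28843271e-01 -2.56147199e-04] 0.9980627109690343
scene {'mtx': array([[520.3911978 ,   0.        , 317.82171069],
       [  0.        , 520.3911978 , 199.65435893],
       [  0.        ,   0.        ,   1.        ]]), 'pose': array([[-0.54461014, -0.59750271,  0.58854932, -0.08492499],
       [-0.83863506,  0.39595197, -0.37404984,  0.54800197],
       [-0.00954147, -0.69728943, -0.71672618,  0.80665129],
       [ 0.        ,  0.        ,  0.        ,  1.        ]])}
top {'mtx': array([[504.42192295,   0.        , 324.65078606],
       [  0.        , 504.42192295, 197.80045801],
       [  0.        ,   0.        ,   1.        ]]), 'pose': array([[-0.02655238, -0.99784474,  0.06000701,  0.46031962],
       [-0.99956008,  0.0272957 ,  0.0116015 ,  0.18504588],
       [-0.01321442, -0.05967256, -0.99813053,  1.01511211],
       [ 0.        ,  0.        ,  0.        ,  1.        ]])}
{'mtx': array([[309.70691629,   0.        , 313.3213145 ],
       [  0.        , 309.70691629, 196.92832473],
       [  0.        ,   0.        ,   1.        ]]), 'hand_eye': array([[ 6.20552242e-05, -9.47066520e-01, -3.21037385e-01,
         8.28652756e-02],
       [ 9.99999971e-01,  1.33452336e-04, -2.00391046e-04,
        -1.02545847e-04],
       [ 2.32626839e-04, -3.21037364e-01,  9.47066501e-01,
        -1.42061305e-01],
       [ 0.00000000e+00,  0.00000000e+00,  0.00000000e+00,
         1.00000000e+00]])}
```

View pics/top0.png

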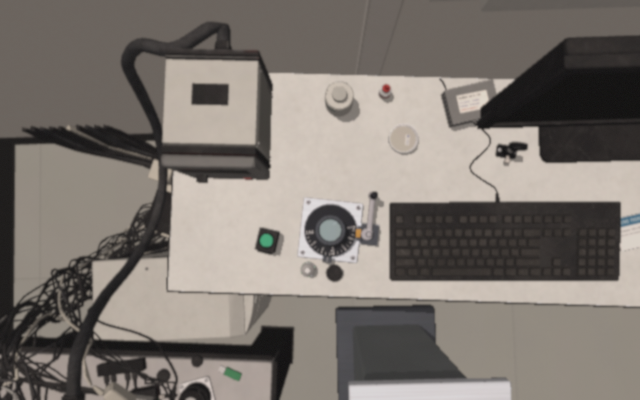

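View pics/scene0.png

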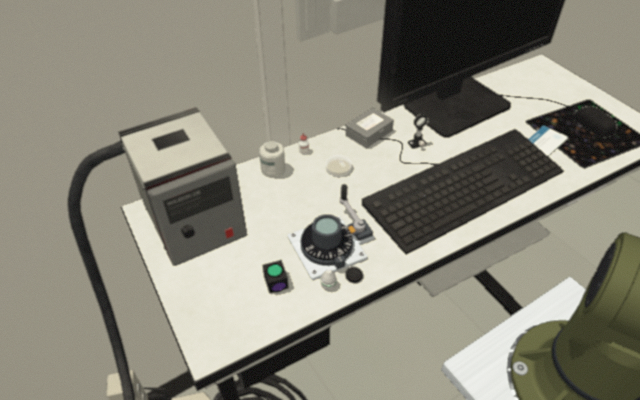

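Top view: mount with the collar at about (330,230), lever pivot near (368,233), pin at (374,196). The lever is closed and points away from the robot. Dust cap is at (334,273), objective (308,269), filter cube (267,240), petri dish (404,139).

```bash
cat > h.py <<'E'
import numpy as np, cv2
from rig import ctrl, viewer
from scipy.spatial.transform import Rotation as R
def pix2w(n,uv,z):
    m=viewer.camera_model(n);K=m['mtx'];T=m['pose']
    r=T[:3,:3]@np.linalg.inv(K)@[uv[0],uv[1],1]; o=T[:3,3]
    return o+r*(z-o[2])/r[2]
def tool(s=None):
    s=s or ctrl.sense(); T=np.eye(4); q=s['eef_rot']
    T[:3,:3]=R.from_quat([q[1],q[2],q[3],q[0]]).as_matrix(); T[:3,3]=s['position']; return T
def wcam(T): 
    m=viewer.camera_model('wrist'); return m['mtx'],T@m['hand_eye']
def wrist2w(T,uv,z):
    K,C=wcam(T); p=(np.array(uv,float)-K[:2,2])/K[0,0]; th=np.hypot(*p)
    d=np.r_[p/th*np.sin(th),np.cos(th)] if th>1e-9 else np.array([0,0,1.])
    r=C[:3,:3]@d; return C[:3,3]+r*(z-C[2,3])/r[2]
def rectify(T,img,c,yaw,z,half,n=600):
    # orthographic plan view of plane z: up = direction yaw, left = +90deg
    K,C=wcam(T); g=np.linspace(-half,half,n); X,Y=np.meshgrid(g,g)
    f=np.array([np.cos(yaw),np.sin(yaw)]); l=np.array([-f[1],f[0]])
    W=np.stack([c[0]-Y*f[0]-X*l[0],c[1]-Y*f[1]-X*l[1],np.full_like(X,z)],-1)
    P=(W-C[:3,3])@C[:3,:3]; rho=np.hypot(P[...,0],P[...,1]); th=np.arctan2(rho,P[...,2])
    k=K[0,0]*th/np.maximum(rho,1e-9)
    return cv2.remap(img,(K[0,2]+k*P[...,0]).astype(np.float32),(K[1,2]+k*P[...,1]).astype(np.float32),cv2.INTER_CUBIC)
E
python3 - <<'E'
from h import *
for n,uv,z in [('collar',(330,230),.07),('pin',(374,195),.075),('pivot',(368,233),.05),('pl1',(305,199),.01),('pl2',(363,204),.01),('pl3',(299,257),.01),('pl4',(357,262),.01),('cap',(334,273),.011),('obj',(308,269),.044),('cube',(267,240),.039),('petri',(404,139),.015)]:
    print(n,pix2w('top',uv,z).round(4))
T=tool();print(T.round(3))
a=cv2.imread('pics/top0.png')[180:290,250:400]; 
b=cv2.imread('pics/scene0.png')[180:300,250:390]
cv2.imwrite('pics/c.png',np.hstack([cv2.resize(a,(400,293),interpolation=2),cv2.resize(b,(342,293),interpolation=2)]))
E
```

```text
collar [0.4566 0.1876 0.07  ]
pin [0.5196 0.1038 0.075 ]
pivot [0.4489 0.1154 0.05  ]
pl1 [0.5194 0.236  0.01  ]
pl2 [0.5063 0.1207 0.01  ]
pl3 [0.4045 0.2507 0.01  ]
pl4 [0.3917 0.1361 0.01  ]
cap [0.3714 0.1822 0.011 ]
obj [0.3831 0.2318 0.044 ]
cube [0.4404 0.3099 0.039 ]
petri [0.6337 0.0352 0.015 ]
[[ 0.895  0.446 -0.001  0.289]
 [ 0.446 -0.895  0.001 -0.582]
 [-0.    -0.002 -1.     0.23 ]
 [ 0.     0.     0.     1.   ]]
```

View pics/c.png

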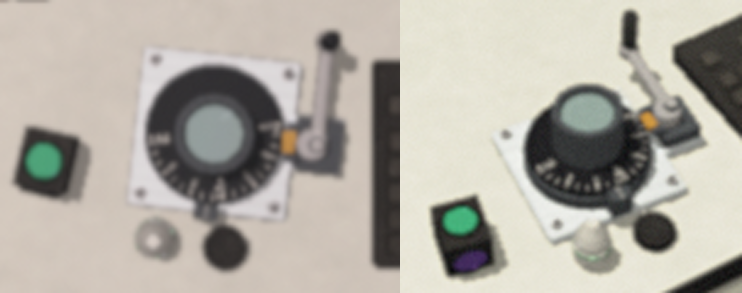

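Crop: plate nearly square with a yaw of about -7°, lever closed, scale ticks spread left to right through the bottom, index block at the plate's near edge. I'll check the clearances from depth next.

Run:
```python
from h import *
for n in ['top','scene']:
    d=np.load(f'pics/{n}0.npy'); m=viewer.camera_model(n); v,u=np.mgrid[:400,:640]
    P=np.stack([(u-m['mtx'][0,2])/m['mtx'][0,0]*d,(v-m['mtx'][1,2])/m['mtx'][1,1]*d,d],-1)[d>0]
    W=P@m['pose'][:3,:3].T+m['pose'][:3,3]
    c=np.array([.4555,.186])
    L=W[(W[:,2]>.08)&(W[:,1]>.05)&(W[:,0]>.35)&(W[:,2]<.22)]
    i=np.argmin(np.hypot(*(L[:,:2]-c).T)); print(n,'lamp nearest',L[i],np.percentile(L,[1,99],axis=0).round(3))
    M=W[(W[:,2]>.12)&(W[:,2]<.6)&(W[:,1]<.1)&(W[:,0]>.25)]
    if len(M): print('tall right',np.percentile(M,[1,50,99],axis=0).round(3))
```

```text
top lamp nearest [0.56309026 0.30665692 0.08906544] [[0.563 0.074 0.083]
 [0.832 0.753 0.217]]
tall right [[ 0.632 -0.345  0.122]
 [ 0.643 -0.129  0.257]
 [ 0.833  0.092  0.455]]
scene lamp nearest [0.55964857 0.30702004 0.16277534] [[0.559 0.075 0.082]
 [0.834 0.665 0.218]]
tall right [[ 0.628 -0.613  0.122]
 [ 0.637 -0.154  0.221]
 [ 0.833  0.095  0.349]]
```

```bash
python3 -m handwheel '{"jaw":[85,85,85,85,85,85,85,85,85,85,85,85],"slide":[[31,-30,0],[31,-30,0],[31,-30,0],[31,-30,0],[31,-30,0],[31,-30,0],[31,-30,0],[31,-30,0],[31,-30,0],[31,-30,0],[31,-30,0],[31,-30,0]],"turn":[[0,0,0],[0,0,0],[0,0,0],[0,0,0],[0,0,0],[0,0,0],[0,0,0],[0,0,0],[0,0,0],[0,0,0],[0,0,0],[0,0,0]]}' 40
python3 -m handwheel '{"jaw":[85,85,85,85,85,85,85,85,85,85,85,85],"slide":[[18,-37,0],[18,-37,0],[18,-37,0],[18,-37,0],[18,-37,0],[18,-37,0],[18,-37,0],[0,0,0],[0,0,0],[0,0,0],[0,0,0],[0,0,0]],"turn":[[0,0,0],[0,0,0],[0,0,0],[0,0,0],[0,0,0],[0,0,0],[0,0,0],[0,0,-8.5],[0,0,-8.5],[0,0,-8.5],[0,0,-8.5],[0,0,-8.5]]}'
python3 -m handwheel '{"jaw":[85,85,85,85,85,85,85,85,85,85,85,85],"slide":[[0,0,0],[0,0,0],[0,0,0],[0,0,0],[0,0,0],[0,0,0],[0,0,0],[0,0,0],[0,0,0],[0,0,0],[0,0,0],[0,0,0]],"turn":[[0,0,-8.5],[0,0,-8.5],[0,0,-8.5],[0,0,-8.5],[0,0,-8.5],[0,0,-8.5],[0,0,-8.5],[0,0,-8.5],[0,0,-8.5],[0,0,-8.5],[0,0,-8.5],[0,0,-8.5]]}'
python3 - <<'E'
from h import *
T=tool(); p,d=viewer.snapshot('wrist'); cv2.imwrite('pics/w1.png',p); np.save('pics/w1T.npy',T); np.save('pics/w1d.npy',d)
print(T.round(4), ctrl.sense()['qpos'].round(2) if hasattr(ctrl.sense()['qpos'],'round') else ctrl.sense()['qpos'])
E
```

```text
t: 1.3
position: [0.4622, -0.0922, 0.2311]
eef_rot: [0.0, 0.973, 0.229, -0.0]
wrist_force: [2.0, -0.6, -0.1]
gripper_width: 0.994
grasp_force: 0.0
t: 2.5
position: [0.4593, 0.194, 0.2309]
eef_rot: [-0.0, 0.823, 0.569, -0.0]
wrist_force: [0.3, -0.8, -0.7]
gripper_width: 0.994
grasp_force: 0.0
t: 3.7
position: [0.4593, 0.194, 0.2309]
eef_rot: [-0.0, 0.076, 0.997, -0.0]
wrist_force: [-0.4, -0.6, -0.3]
gripper_width: 0.996
grasp_force: 0.0
[[-9.885e-01  1.511e-01 -7.000e-04  4.593e-01]
 [ 1.511e-01  9.885e-01 -4.000e-04  1.940e-01]
 [ 6.000e-04 -5.000e-04 -1.000e+00  2.309e-01]
 [ 0.000e+00  0.000e+00  0.000e+00  1.000e+00]] [ 0.45  0.04 -0.91  1.79  0.04  1.32  0.95]
```

View pics/w1.png

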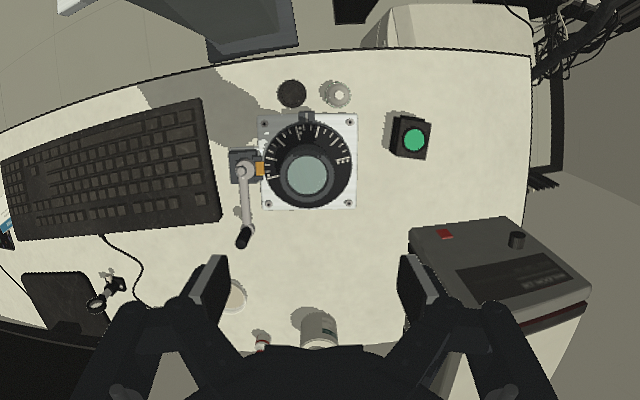

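Wrist view: collar top centred at (307,174), index block (306,117), pin top (245,235), hinge (245,168). Plate corners are about (258,113), (356,112), (261,210), (358,209).

Run:
```python
from h import *
T=np.load('pics/w1T.npy'); p=cv2.imread('pics/w1.png')
q=np.array([wrist2w(T,uv,.01) for uv in [(258,113),(356.5,112),(261,210),(358,209)]])
print('plate',q.round(4),'mean',q.mean(0).round(4)); v=(q[2]-q[0]+q[3]-q[1])[:2]; yaw=np.arctan2(v[1],v[0]); print('yaw',np.degrees(yaw), np.linalg.norm(v)/2)
for n,uv,z in [('collar',(307,174.5),.07),('index',(306,117),.033)]: print(n,wrist2w(T,uv,z).round(4))
c=(q.mean(0)[:2]+wrist2w(T,(307,174.5),.07)[:2])/2
f=np.array([np.cos(yaw),np.sin(yaw)]); l=np.array([-f[1],f[0]])
print('c',c,'pin',c+.075*f-.075*l,'pinmeas top',wrist2w(T,(246,232),.075))
np.savez('mount.npz',c=c,yaw=yaw)
a=rectify(T,p,c,yaw,.031,.07,600)
b=rectify(T,p,c-.0*l,yaw,.06,.13,600)[:, :]
cv2.imwrite('pics/r1.png',np.hstack([a,cv2.resize(b,(200,200)).repeat(3,0)]))
```

```text
plate [[0.3868 0.1396 0.01  ]
 [0.4035 0.2536 0.01  ]
 [0.5065 0.1198 0.01  ]
 [0.5237 0.2414 0.01  ]] mean [0.4551 0.1886 0.01  ]
yaw -7.612585196599919 0.12103591494464908
collar [0.4545 0.1884 0.07  ]
index [0.3995 0.1952 0.033 ]
c [0.45482408 0.18850968] pin [0.5192275  0.10423514] pinmeas top [0.50599764 0.11350608 0.075     ]
```

View pics/r1.png

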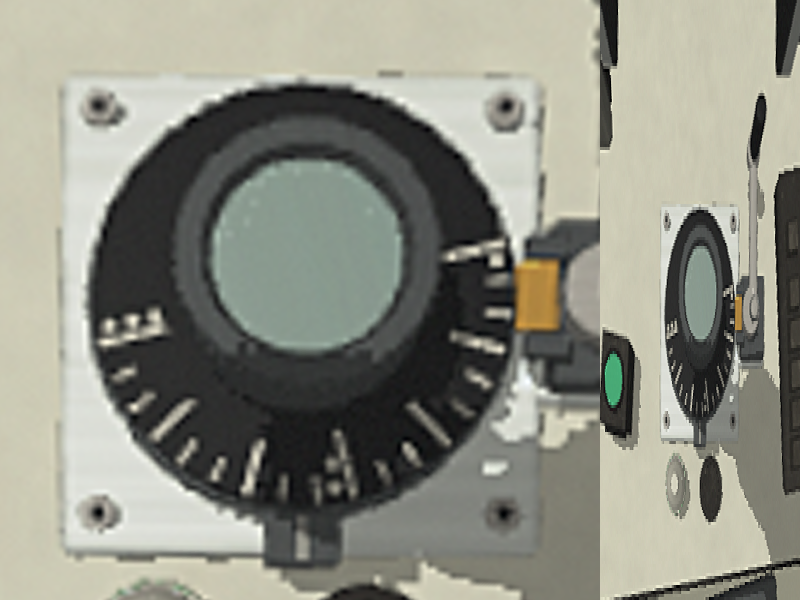

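Rectified scale view: the 0 line is at right (475,248), 90 at (342,455), 120 at (257,465) and 180 at left (135,330). The index is at (301,535), so the reading is about 105° and the ring must turn 45° clockwise. The predicted pin at (0.519, 0.104) agrees with the top-camera estimate.

```bash
python3 -m handwheel '{"jaw":[45,45,45,45,45,45,45,45,45],"slide":[[-18,-20,0],[-18,-20,0],[-18,-20,0],[-19,-20,0],[0,0,35],[0,0,35],[0,0,35],[0,0,31],[0,0,0]],"turn":[[0,0,-1.1],[0,0,0],[0,0,0],[0,0,0],[0,0,0],[0,0,0],[0,0,0],[0,0,0],[0,0,0]]}' 40
python3 - <<'E'
from h import *
T=tool(); p,d=viewer.snapshot('wrist'); cv2.imwrite('pics/w2.png',p); np.save('pics/w2T.npy',T)
print(T.round(4))
E
```

```text
t: 4.65
position: [0.5168, 0.1036, 0.0911]
eef_rot: [-0.004, 0.07, 0.998, -0.001]
wrist_force: [-1.0, -0.6, -0.2]
gripper_width: 0.526
grasp_force: 0.0
[[-9.901e-01  1.402e-01 -8.800e-03  5.168e-01]
 [ 1.402e-01  9.901e-01 -5.000e-04  1.036e-01]
 [ 8.700e-03 -1.800e-03 -1.000e+00  9.110e-02]
 [ 0.000e+00  0.000e+00  0.000e+00  1.000e+00]]
```

View pics/w2.png

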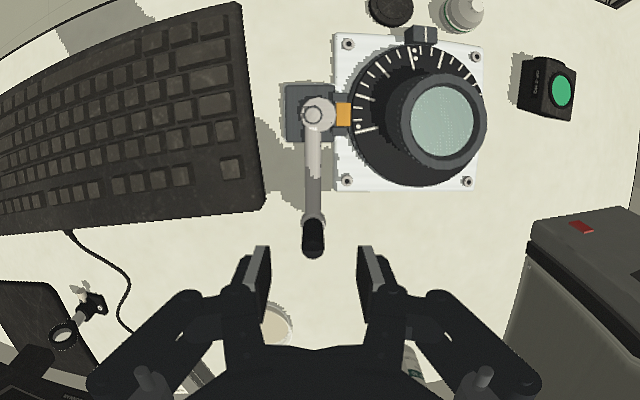

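Wrist view: pin top at about (313,248), midway between the finger pads at 262 and 365 columns.

Run:
```python
from h import *
T=np.load('pics/w2T.npy'); 
print('pin',wrist2w(T,(313,248),.075).round(4),'hinge',wrist2w(T,(314,115),.048).round(4),'collar',wrist2w(T,(442.5,121.5),.07).round(4))
```

```text
pin [0.5186 0.1033 0.075 ] hinge [0.4461 0.1141 0.048 ] collar [0.4559 0.1849 0.07  ]
```

```bash
python3 -m handwheel '{"jaw":[45,45,45,5,5,5,5],"slide":[[-2,0,20],[0,0,20],[0,0,9],[0,0,0],[0,0,0],[0,0,0],[0,0,0]],"turn":[[0,0,0],[0,0,0],[0,0,0],[0,0,0],[0,0,0],[0,0,0],[0,0,0]]}' 30
```

```text
t: 5.4
position: [0.5232, 0.1025, 0.0477]
eef_rot: [0.001, 0.07, 0.998, -0.001]
wrist_force: [-2.9, -5.4, 5.6]
gripper_width: 0.148
grasp_force: 29.5
```

```bash
python3 -m handwheel '{"jaw":[5,5,5,5,5,5,5,5,5,5,5],"slide":[[0.8,-11,0],[0.8,-11,0],[0.8,-11,0],[0.8,-11,0],[0.8,-11,0],[0.8,-11,0],[0.8,-11,0],[0.8,-11,0],[0.8,-11,0],[0,0,0],[0,0,0]],"turn":[[0,0,8],[0,0,8],[0,0,8],[0,0,8],[0,0,8],[0,0,8],[0,0,8],[0,0,8],[0,0,8],[0,0,0],[0,0,0]]}'
python3 - <<'E'
from h import *
T=tool(); print(T.round(3)); m=np.load('mount.npz'); y=float(m['yaw']); h=np.array([.4452,.1141])
v=T[:2,3]-h; print('r',np.hypot(*v),'angle',np.degrees(y-np.arctan2(v[1],v[0])))
E
```

```text
t: 6.5
position: [0.4593, 0.0365, 0.0477]
eef_rot: [0.002, 0.641, 0.767, 0.0]
wrist_force: [-0.0, -5.6, 6.4]
gripper_width: 0.151
grasp_force: 30.2
[[-0.177  0.984  0.003  0.459]
 [ 0.984  0.177 -0.002  0.037]
 [-0.002  0.003 -1.     0.048]
 [ 0.     0.     0.     1.   ]]
r 0.07885972255854731 angle 72.0519216313355
```

```bash
python3 -m handwheel '{"jaw":[5,5,45,45,45,45,45,45],"slide":[[0.3,-7,0],[0,0,0],[0,0,0],[0,0,0],[0,0,0],[0,0,-25],[0,0,-25],[0,0,-25]],"turn":[[0,0,5],[0,0,0],[0,0,0],[0,0,0],[0,0,0],[0,0,0],[0,0,0],[0,0,0]]}'
python3 - <<'E'
from h import *
T=tool(); print(T.round(3)); print((T[:3,:3].T@(np.array([.4553,.187,.12])-T[:3,3])*1000).round(1),'yaw',np.degrees(np.arctan2(T[1,0],T[0,0])))
E
```

```text
t: 7.3
position: [0.4504, 0.0373, 0.1217]
eef_rot: [-0.001, 0.675, 0.738, -0.0]
wrist_force: [0.2, 0.2, -0.1]
gripper_width: 0.527
grasp_force: 0.0
[[-0.09   0.996 -0.001  0.45 ]
 [ 0.996  0.09   0.001  0.037]
 [ 0.001 -0.001 -1.     0.122]
 [ 0.     0.     0.     1.   ]]
[148.6  18.4   1.8] yaw 95.1680878767451
```

```bash
python3 -m handwheel '{"jaw":[60,85,85,85,85,85,85,85,85,85,85,85],"slide":[[37,4.6,0],[37,4.6,0],[37,4.6,0],[37,4.6,0],[0,0,0],[0,0,0],[0,0,0],[0,0,0],[0,0,0],[0,0,0],[0,0,0],[0,0,0]],"turn":[[0,0,0],[0,0,0],[0,0,0],[0,0,0],[0,0,-8.5],[0,0,-8.5],[0,0,-8.5],[0,0,-8.5],[0,0,-8.5],[0,0,-8.5],[0,0,-8.5],[0,0,-8.5]]}'
python3 -m handwheel '{"jaw":[85,85,85,85,85,85],"slide":[[0,0,0],[0,0,0],[0,0,0],[0,0,0],[0,0,0],[0,0,0]],"turn":[[0,0,-8.5],[0,0,-8.5],[0,0,-8.5],[0,0,-8.5],[0,0,-8.5],[0,0,0]]}'
python3 - <<'E'
from h import *
T=tool(); p,d=viewer.snapshot('wrist'); cv2.imwrite('pics/w3.png',p); np.save('pics/w3T.npy',T)
print(T.round(4),np.degrees(np.arctan2(T[1,0],T[0,0])))
E
```

```text
t: 8.5
position: [0.4556, 0.1862, 0.1209]
eef_rot: [-0.001, 0.143, 0.99, 0.0]
wrist_force: [0.6, 0.1, 0.5]
gripper_width: 0.991
grasp_force: 0.0
t: 9.1
position: [0.4557, 0.1861, 0.121]
eef_rot: [-0.0, -0.222, 0.975, 0.0]
wrist_force: [-1.2, 0.3, 0.2]
gripper_width: 0.994
grasp_force: 0.0
[[-9.014e-01 -4.330e-01 -9.000e-04  4.557e-01]
 [-4.330e-01  9.014e-01  6.000e-04  1.861e-01]
 [ 6.000e-04  1.000e-03 -1.000e+00  1.210e-01]
 [ 0.000e+00  0.000e+00  0.000e+00  1.000e+00]] -154.34300103430502
```

View pics/w3.png

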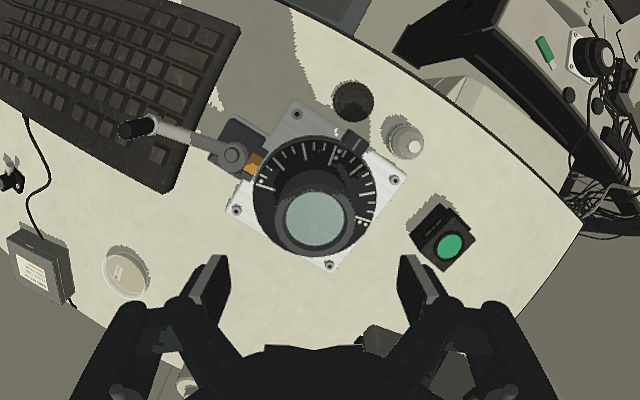

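Wrist view: lever now points outward with its pin at (135,128). The collar top is centred at (315,221) between the fingers, with the objective and cube clear.

```bash
cat > rd.py <<'E'
from h import *
from scipy.optimize import minimize
from scipy.ndimage import map_coordinates
def samp(g,T,W):
    K,C=wcam(T); P=(W-C[:3,3])@C[:3,:3]; rho=np.hypot(P[...,0],P[...,1]); k=K[0,0]*np.arctan2(rho,P[...,2])/rho
    return map_coordinates(g,[K[1,2]+k*P[...,1],K[0,2]+k*P[...,0]],order=1,mode='nearest')
def pol(c,a,r,z): 
    a,r=np.meshgrid(a,r,indexing='ij'); return np.stack([c[0]+r*np.cos(a),c[1]+r*np.sin(a),np.full_like(a,z)],-1)
def read(name,T,c0,guess,yaw):
    g=cv2.cvtColor(cv2.imread(name),6).astype(float); r=np.linspace(.0435,.048,8)
    vals=np.radians(np.arange(0,181,10)); base=yaw+np.pi
    def ticks(p,off=0): # mark value v lies clockwise of index by (v-reading)
        a=base-(vals-np.radians(p[2])+np.radians(off)); return samp(g,T,pol(c0+np.array(p[:2])/1000,a,r,.031)).clip(0,200).mean(1)
    def cost(p): return -(ticks(p).mean()-.5*(ticks(p,4).mean()+ticks(p,-4).mean()))+.5*(p[0]**2+p[1]**2)
    best=min((minimize(cost,[0,0,x],method='Nelder-Mead',options=dict(initial_simplex=[[0,0,x],[1.5,0,x],[0,1.5,x],[0,0,x+2]])) for x in guess+np.arange(-15,16,2.5)),key=lambda o:o.fun)
    p=best.x; c=c0+p[:2]/1000; aa=np.radians(np.arange(-6,6.01,.25))
    pr=samp(g,T,pol(c,base+aa,np.linspace(.053,.059,8),.033)).mean(1); w=(pr-np.percentile(pr,60)).clip(0); ix=np.degrees((w*aa).sum()/w.sum())
    # index at base+ix: reading there
    print('center',c.round(4),'fit',best.fun.round(1),'at -x',p[2].round(2),'index off',ix.round(2),'READING',(p[2]-ix).round(2)); print(pr.round(0)[::3])
E
python3 - <<'E'
from rd import *
m=np.load('mount.npz'); y=float(m['yaw'])
for n,uv in [('w1',(307,174.5)),('w3',(315,221))]:
    T=np.load(f'pics/{n}T.npy'); c=wrist2w(T,uv,.07)[:2]; print(n,c.round(4)); read(f'pics/{n}.png',T,c,105,y)
print((T[:3,:3].T@(np.r_[c,.042]-T[:3,3])*1000).round(1))
E
```

```text
w1 [0.4546 0.1883]Traceback (most recent call last):
  File "<stdin>", line 4, in <module>
  File "rd.py", line 15, in read
    best=min((minimize(cost,[0,0,x],method='Nelder-Mead',options=dict(initial_simplex=[[0,0,x],[1.5,0,x],[0,1.5,x],[0,0,x+2]])) for x in guess+np.arange(-15,16,2.5)),key=lambda o:o.fun)
  File "rd.py", line 15, in <genexpr>
    best=min((minimize(cost,[0,0,x],method='Nelder-Mead',options=dict(initial_simplex=[[0,0,x],[1.5,0,x],[0,1.5,x],[0,0,x+2]])) for x in guess+np.arange(-15,16,2.5)),key=lambda o:o.fun)
              ~~~~~~~~^^^^^^^^^^^^^^^^^^^^^^^^^^^^^^^^^^^^^^^^^^^^^^^^^^^^^^^^^^^^^^^^^^^^^^^^^^^^^^^^^^^^^^^^^^^^^^^^^^^^^^^^^
    res = _minimize_neldermead(fun, x0, args, callback, bounds=bounds,
                               **options)
    fxcc = func(xcc)
    fx = function(np.copy(x), *(wrapper_args + args))
  File "rd.py", line 14, in cost
    def cost(p): return -(ticks(p).mean()-.5*(ticks(p,4).mean()+ticks(p,-4).mean()))+.5*(p[0]**2+p[1]**2)
                          ~~~~~^^^
  File "rd.py", line 13, in ticks
    a=base-(vals-np.radians(p[2])+np.radians(off)); return samp(g,T,pol(c0+np.array(p[:2])/1000,a,r,.031)).clip(0,200).mean(1)
                                                           ~~~~^^^^^^^^^^^^^^^^^^^^^^^^^^^^^^^^^^^^^^^^^^^
  File "rd.py", line 5, in samp
    K,C=wcam(T); P=(W-C[:3,3])@C[:3,:3]; rho=np.hypot(P[...,0],P[...,1]); k=K[0,0]*np.arctan2(rho,P[...,2])/rho
        ~~~~^^^
  File "h.py", line 12, in wcam
    m=viewer.camera_model('wrist'); return m['mtx'],T@m['hand_eye']
ValueError: time passes only in moves, steps and waits
```

```bash
sed -i "s/^def wcam(T): *$/from functools import cache\n@cache\ndef model(n): return viewer.camera_model(n)\ndef wcam(T):/; s/m=viewer.camera_model('wrist')/m=model('wrist')/" h.py
cat > t.py <<'E'
from rd import *
m=np.load('mount.npz'); y=float(m['yaw'])
for n,uv in [('w1',(307,174.5)),('w3',(315,221))]:
    T=np.load(f'pics/{n}T.npy'); c=wrist2w(T,uv,.07)[:2]; print(n,c.round(4)); read(f'pics/{n}.png',T,c,105,y)
print((T[:3,:3].T@(np.r_[c,.042]-T[:3,3])*1000).round(1))
E
python3 t.py
```

```text
w1 [0.4546 0.1883]
center [0.4563 0.1874] fit -92.1 at -x 103.97 index off -0.44 READING 104.41
[ 76.  77.  77.  77.  70.  63. 100. 114. 113.  95.  74.  59.  61.  59.
  57.  55.  54.]
w3 [0.4552 0.1874]
center [0.4562 0.1876] fit -100.3 at -x 104.1 index off 0.08 READING 104.02
[ 51.  52.  51.  51.  50.  49.  53.  86. 116.  94.  56.  50.  52.  53.
  52.  52.  53.]
[-0.1  1.3 79. ]
```

Reading is 104.1°. I'll descend around the collar and grip it.

```bash
python3 -m handwheel '{"jaw":[85,85,85,85,50,50,50,50,50],"slide":[[0,1.4,20],[0,0,20],[0,0,20],[0,0,17],[0,0,0],[0,0,0],[0,0,0],[0,0,0],[0,0,0]],"turn":[[0,0,0],[0,0,0],[0,0,0],[0,0,0],[0,0,0],[0,0,0],[0,0,0],[0,0,0],[0,0,0]]}' 40
```

```text
t: 10.05
position: [0.4557, 0.187, 0.045]
eef_rot: [0.0, -0.221, 0.975, -0.0]
wrist_force: [-2.0, -1.2, 4.3]
gripper_width: 0.643
grasp_force: 43.8
```

```bash
python3 -m handwheel '{"jaw":[50,50,50,50,50,50,50,50,50],"slide":[[0,0,0],[0,0,0],[0,0,0],[0,0,0],[0,0,0],[0,0,0],[0,0,0],[0,0,0],[0,0,0]],"turn":[[0,0,4],[0,0,6],[0,0,6],[0,0,6],[0,0,6],[0,0,6],[0,0,6],[0,0,4],[0,0,0]]}'
cat > t2.py <<'E'
from rd import *
import sys
n=sys.argv[1]; T=tool(); p,d=viewer.snapshot('wrist'); cv2.imwrite(f'pics/{n}.png',p); np.save(f'pics/{n}T.npy',T)
print(T[:3,3].round(4),np.degrees(np.arctan2(T[1,0],T[0,0])))
read(f'pics/{n}.png',T,np.array([.4562,.1875]),60,float(np.load('mount.npz')['yaw']))
E
python3 t2.py w4
```

```text
t: 10.95
position: [0.4556, 0.1875, 0.045]
eef_rot: [0.0, 0.16, 0.987, 0.0]
wrist_force: [-2.7, 0.7, 4.4]
gripper_width: 0.639
grasp_force: 44.0
[0.4556 0.1875 0.045 ] 161.56570527500799
center [0.4564 0.1879] fit -119.2 at -x 60.34 index off 0.2 READING 60.14
[ 92.  92.  92.  93.  92.  91.  87. 130. 230. 181.  92.  91.  94.  93.
  93.  93.  93.]
```

View pics/w4.png

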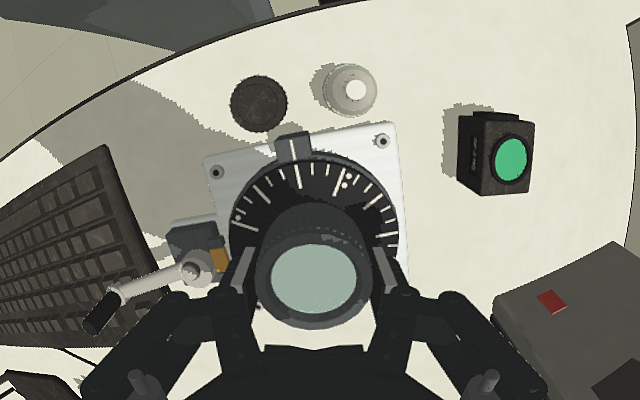

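The picture shows the long 60 line meeting the index line at (295,160), with the two-dot 90 line three ticks to the right; the reading is 60.1°. I'll release the collar, lift and re-read.

```bash
python3 -m handwheel '{"jaw":[85,85,85,85,85,85,85,85,85,85],"slide":[[0,0,0],[0,0,0],[0,0,0],[0,0,0],[0,0,-15],[0,0,-25],[0,0,-25],[0,0,-11],[0,0,0],[0,0,0]],"turn":[[0,0,0],[0,0,0],[0,0,0],[0,0,0],[0,0,0],[0,0,0],[0,0,0],[0,0,0],[0,0,0],[0,0,0]]}'
python3 t2.py w5
python3 - <<'E'
from h import *
T=tool(); print((T[:3,:3].T@(np.array([.4531,.0387,.121])-T[:3,3])*1000).round(1))
E
```

```text
t: 12.0
position: [0.4552, 0.1866, 0.1199]
eef_rot: [-0.0, 0.16, 0.987, -0.0]
wrist_force: [-0.2, 0.3, -0.9]
gripper_width: 0.997
grasp_force: 0.0
[0.4552 0.1866 0.1199] 161.5518196386439
center [0.4562 0.1876] fit -122.8 at -x 60.19 index off -0.13 READING 60.33
[ 83.  83.  84.  83.  83.  80.  81. 173. 191. 132.  79.  83.  85.  85.
  85.  85.  85.]
[ -45.1 -140.7   -1.5]
```

```bash
python3 -m handwheel '{"jaw":[45,45,45,45,45,45,45,45,45,45,45,45],"slide":[[-11.3,-35.2,0],[-11.3,-35.2,0],[-11.3,-35.2,0],[-11.3,-35.2,0],[0,0,0],[0,0,0],[0,0,0],[0,0,0],[0,0,0],[0,0,0],[0,0,0],[0,0,0]],"turn":[[0,0,0],[0,0,0],[0,0,0],[0,0,0],[0,0,8.3],[0,0,8.3],[0,0,8.3],[0,0,8.3],[0,0,8.3],[0,0,8.3],[0,0,8.3],[0,0,8.3]]}'
python3 - <<'E'
from h import *
T=tool(); p,d=viewer.snapshot('wrist'); cv2.imwrite('pics/w6.png',p); np.save('pics/w6T.npy',T); print(T.round(3))
# expected pixel of pin top
K,C=wcam(T); P=C[:3,:3].T@(np.array([.4531,.0387,.075])-C[:3,3]); r=np.hypot(P[0],P[1]); print(K[:2,2]+K[0,0]*np.arctan2(r,P[2])*P[:2]/r)
E
```

```text
t: 13.25
position: [0.4528, 0.039, 0.1189]
eef_rot: [-0.001, 0.677, 0.736, -0.001]
wrist_force: [0.7, -0.7, 0.4]
gripper_width: 0.529
grasp_force: 0.0
[[-0.084  0.996 -0.003  0.453]
 [ 0.996  0.084  0.     0.039]
 [ 0.001 -0.003 -1.     0.119]
 [ 0.     0.     0.     1.   ]]
[313.82754115 226.04259847]
```

View pics/w6.png

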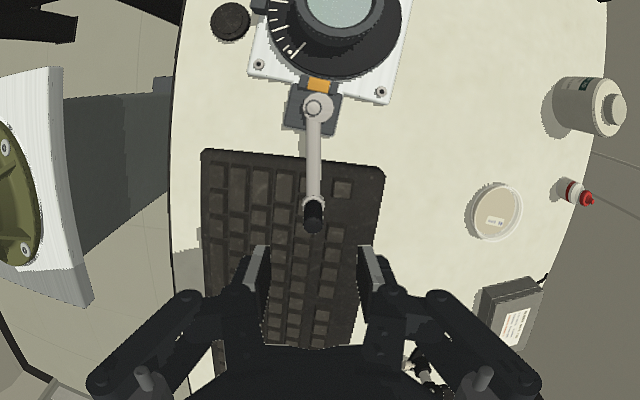

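Pin top is at (313,225), as predicted and centred between the pads. I'll descend and grip it.

```bash
python3 -m handwheel '{"jaw":[45,45,45,45,5,5,5,5],"slide":[[0,0,22],[0,0,22],[0,0,22],[0,0,7],[0,0,0],[0,0,0],[0,0,0],[0,0,0]],"turn":[[0,0,0],[0,0,0],[0,0,0],[0,0,0],[0,0,0],[0,0,0],[0,0,0],[0,0,0]]}' 30
cat > la.py <<'E'
from h import *
T=tool(); y=float(np.load('mount.npz')['yaw']); h=np.array([.4457,.1136]); v=T[:2,3]-h
print('r',np.hypot(*v).round(4),'lever',np.degrees(y-np.arctan2(v[1],v[0])).round(2),'toolyaw',np.degrees(np.arctan2(T[1,0],T[0,0])).round(2))
E
python3 la.py
```

```text
t: 14.1
position: [0.4541, 0.0391, 0.0479]
eef_rot: [0.0, 0.674, 0.738, 0.0]
wrist_force: [-0.5, 0.8, -0.7]
gripper_width: 0.155
grasp_force: 29.4
r 0.075 lever 75.93 toolyaw 95.18
```

```bash
python3 -m handwheel '{"jaw":[5,5,5,5,5,5,5,5,5,5,5],"slide":[[0.8,10.9,0],[0.8,10.9,0],[0.8,10.9,0],[0.8,10.9,0],[0.8,10.9,0],[0.8,10.9,0],[0.8,10.9,0],[0.8,10.9,0],[0.8,10.9,0],[0,0,0],[0,0,0]],"turn":[[0,0,-8.4],[0,0,-8.4],[0,0,-8.4],[0,0,-8.4],[0,0,-8.4],[0,0,-8.4],[0,0,-8.4],[0,0,-8.4],[0,0,-8.4],[0,0,0],[0,0,0]]}' 40; python3 la.py
python3 -m handwheel '{"jaw":[5,5,5],"slide":[[0,3,0],[0,3,0],[0,0,0]],"turn":[[0,0,0],[0,0,0],[0,0,0]]}'; python3 la.py
```

```text
t: 15.2
position: [0.5198, 0.1023, 0.0478]
eef_rot: [-0.001, 0.081, 0.997, 0.0]
wrist_force: [-4.8, 1.7, 4.6]
gripper_width: 0.146
grasp_force: 39.9
r 0.075 lever 1.03 toolyaw 170.65
t: 15.5
position: [0.52, 0.103, 0.0477]
eef_rot: [-0.002, 0.083, 0.997, -0.004]
wrist_force: [-8.6, -7.8, 11.3]
gripper_width: 0.146
grasp_force: 40.7
r 0.075 lever 0.48 toolyaw 170.49
```

```bash
python3 -m handwheel '{"jaw":[5,5,5],"slide":[[0,4,0],[0,2,0],[0,0,0]],"turn":[[0,0,0],[0,0,0],[0,0,0]]}'; python3 la.py
python3 -m handwheel '{"jaw":[45,45,45,45,45,45,45,85,85,85,85],"slide":[[0,-3,0],[0,0,0],[0,0,0],[0,0,-25],[0,0,-25],[0,0,-25],[40,30,-30],[40,30,-20],[0,20,0],[0,0,0],[0,0,0]],"turn":[[0,0,0],[0,0,0],[0,0,0],[0,0,0],[0,0,0],[0,0,0],[0,0,0],[0,0,0],[0,0,0],[0,0,0],[0,0,0]]}'
python3 t2.py w7
python3 - <<'E'
from h import *
T=np.load('pics/w7T.npy'); p=cv2.imread('pics/w7.png'); m=np.load('mount.npz')
cv2.imwrite('pics/r7.png',np.hstack([rectify(T,p,np.array([.4562,.1876]),float(m['yaw']),.031,.06,400),rectify(T,p,np.array([.4562,.1676]),float(m['yaw']),.04,.13,400)]))
E
```

```text
t: 15.8
position: [0.52, 0.1032, 0.0476]
eef_rot: [-0.004, 0.084, 0.996, -0.008]
wrist_force: [-13.7, -19.6, 17.1]
gripper_width: 0.144
grasp_force: 42.1
r 0.075 lever 0.32 toolyaw 170.3
t: 16.9
position: [0.4636, 0.1947, 0.1666]
eef_rot: [0.0, 0.08, 0.997, 0.0]
wrist_force: [0.5, -0.8, 0.4]
gripper_width: 0.993
grasp_force: 0.0
[0.4636 0.1947 0.1666] 170.82433319593034
center [0.4562 0.1875] fit -106.0 at -x 60.12 index off -0.25 READING 60.37
[ 81.  81.  80.  80.  77.  84. 111. 152. 173. 125.  86.  78.  81.  81.
  81.  81.  81.]
```

View pics/r7.png

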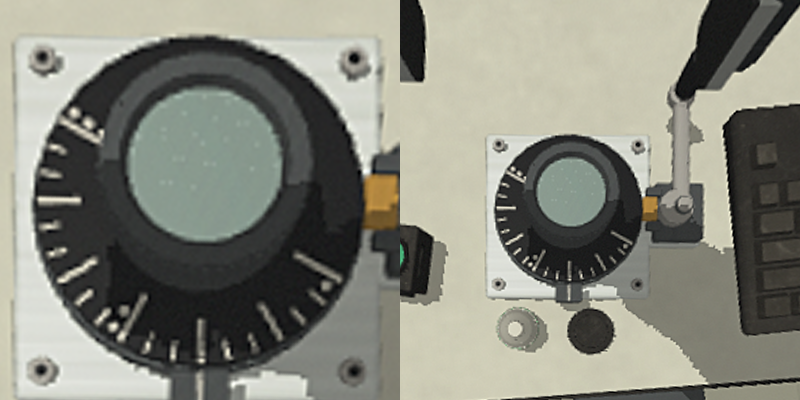

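The scale's 60 line meets the index, the lever is parallel to the plate side with the shoe on the flange, and the bystanders are in place. The gripper is clear.

```bash
python3 -c "
from rig import sign_off; print(sign_off())"
```

```text
the job is handed in; nothing more can be done
None
```

The job is handed in: I swung the lever out to about 76°, turned the ring to a measured 60° (about 60.1–60.4° by camera), and closed the lever against its stop; the gripper touched nothing at hand-in and the small things around the mount were not moved.

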